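Dispense one brass slug and push it to the work side

ROBOT

A 6-joint arm with a two-finger parallel gripper is mounted at the origin on a cart in front of the work surface, level with it; the furniture and walls round the work are solid. World frame = base frame: x ahead of the robot, y to its left, z up, the work surface at z = 0. Lengths are in m, angles in rad, forces in N, time in s.
With the tool pointing down it reaches from about 0.325 to 0.85 m from the base axis. Payload 15.5 kg.
Tool frame: the origin (TCP) lies between the finger pads; the fingertips stand nose_length ahead of it and the grasp point (between the pads) lies 6 mm ahead of it (nose_length is the distance from the TCP to the fingertips, in m); z points along the fingers, y is the direction in which the jaws open and shut (so a half turn about z gives the same grasp; the last joint's range is limited). The gripper opens to 91 mm and grips with 3 to 60 N. Pads are 32 mm wide; open, the fingers measure 118 mm over their backs; the gripper's body (76 mm by 178 mm) begins 60 mm behind the grasp point.
Start: joints at [-1.44, 0.494, 1.345, -0, 1.302, -0.096], TCP at [0.141, -0.609, 0.239] pointing down, gripper open.
Joint ranges: [-2.91, 2.91], [-0.82, 2.16], [0.22, 2.67], [-1.22, 4.37], [0.12, 2.79], [-3.08, 3.08]. Speed limits (rad/s): [1.89, 1.89, 2.57, 3.01, 3.01, 3.01].

INTERFACE

Orientations are given as a rotation vector (axis times angle).
In Python, from workcell import * gives the robot as it stands. The module is installed in compiled form; this text tells all that it offers.
- The arm moves only by the tool drive_tool, never from a script. Its argument "series" is a list of rows, each an object of numbers: "jaw": the finger opening in m, from 0 to 0.0912; "tx", "ty", "tz": the shift along the world's x, y, z in m; "wx", "wy", "wz": the turn, a rotation vector about the world's x, y, z in rad. In form: [{"jaw": .., "tx": .., "ty": .., "tz": .., "wx": .., "wy": .., "wz": ..}, ...]. A call has exactly 5 rows; each row shifts and turns the pose as measured when the row begins; what a row does not reach is not made up. A row lasts 1/10 s, in which the tool goes at most 50 mm and 8.59 degrees, less where a joint would pass 70% of its speed; a pose out of reach is approached as far as the arm can. A call is refused whole if a number of a shift passes 0.05 or a number of a turn 0.15, either way. A call with a gripper value outside its range is refused whole. The fingers move at their own pace and stop on an object; "newtons" is the grip in N (left out, the last holds). Time passes only in rows, so rows that do not move let the fingers close, or fill a call up. It gives the time, the measured TCP pose, the force and the opening at its end, in the units of the state.
- get_state(): the state, without advancing time (a new reading comes with each control period).
- capture(name): name is "side" or "top" or "wrist"; returns a dict with "img" (400x640x3 uint8, blue, green, red), "fx", "fy", "cx", "cy" (pixels), "view" (4x4, takes a point from world to camera coordinates); the wrist camera has in their place "tool_from_camera" (4x4, takes a point from camera to tool coordinates, whose origin is the TCP and whose axes are the flange's). Camera axes: x right, y up, looking along -z (the intrinsics and any distortion apply to the point x, -y, -z); pixel columns grow to the right and rows downward; lengths in m; the calibration is good to about 2 mm. A picture is of the moment at which its call begins: read the wrist's pose just before it. There is no depth.
- hand_in(): hands the job in, once; it reports no verdict.
The state is a dict: "time": time; "joints": joint angles; "dq": joint speeds; "tau": joint torques, N m; "ee_pos": TCP position; "ee_rot": TCP orientation; "wrist_force": force on the tool from outside, world axes, zero at the start; "moment": the same for the moment, N m; "width": finger opening in m.
Only numpy, scipy, OpenCV 4.12 (cv2) and the standard library are available. Lean on these libraries where they do the work, as an engineer would, in place of code of your own. Each camera call takes 0.05 s, during which the arm holds its last target. There are 200 camera calls.

TASK

Press the black plunger of the slug feeder all the way down once and let it come back up, so that one brass slug comes out onto the feeder's tray. Then push that slug sideways along the tray with your closed fingertips until it lies flat against the end stop on the side where the square steel block stands (not the round one). Only press and push: do not lift the slug, do not dispense a second one, and leave the other things on the bench where they are.

Things in the scene. Friction and masses are not known exactly. Their poses are not given: they have to be found in the camera images.
- feeder: Gravity feeder for slugs, fixed to the bench. Its frame: origin on the bench under the centre of the magazine, +x to the rear (plunger), -x to the front (tray), +y left, z up. A dark steel magazine stands over the origin, a grey housing behind it (x = 20 to 126 mm, 56 mm wide, top 64 mm above the bench), a plain metal tray in front.
- tray_centre (a point): Middle of the tray's flat floor, 12 mm above the bench (feeder frame x = -58, y = 0). Inside, the tray is clear from x = -92 to -24 mm and y = -105 to +105 mm; round it stand a front lip 6 mm, a back fence 10 mm and two end stops 10 mm above the floor.
- magazine_top (a point): Centre of the open top of the square dark steel magazine shaft, 64 mm above the bench; outside 44 x 48 mm, with a viewing slot in front. It holds three stacked slugs; the bottom one leaves by a gate in the front wall. (A heavy lever press, 437 mm high, stands on the bench at about x = 0.44, y = -0.23 m of the robot frame: steer the arm round it.)
- plunger (a joint): Spring plunger of the feeder, travel in m: 0 up (at rest), 0.025 fully down. It moves straight down and springs back by itself; it takes about 4 N to start and 10 to 16 N to hold down. It drives a hidden flat shuttle that pushes the lowest slug out onto the tray, to about x = -49, y = 0 mm in the feeder frame; on release the shuttle goes back and the next slug drops.
- plunger_top (a point): Centre of the top face of the plunger's round black cap, 36 mm in diameter; on the feeder's x axis 75 mm behind its origin, 100 mm above the bench when up, 75 mm when down. Press here.
- slug_1: The lowest brass slug in the magazine, the one that comes out first: a disc 36 mm in diameter, 10 mm thick, 80 g, lying flat. Origin: centre of its underside, z up; starts at the feeder's origin, 12 mm above the bench.
- slug_2: The second slug of the stack (same disc, on top of slug_1); must stay in the magazine, where it drops by 10 mm.
- slug_3: The third, top slug of the stack (same disc); must stay in the magazine, where it drops by 10 mm.
- left_stop (a point): Middle of the inner face of the tray's left (+y) end stop, at floor height (feeder frame x = -58, y = +105, z = 12 mm). A slug lying against it has its centre 18 mm from that face.
- right_stop (a point): The same for the right (-y) end stop (y = -105 mm).
- bench_block: Dark square steel block, 62 x 62 x 22 mm, standing on the bench near one end of the tray, just behind it (left or right differs from start to start); the slug goes to this end. Origin: centre of its underside.
- round_stake: Dark round steel stake, 64 mm in diameter, 17 mm high, just behind the other end of the tray. Origin: centre of its underside.
- flux_jar: Brown glass jar, 45 x 59 x 48 mm, beside the feeder's housing on the right. Leave it. Origin: centre of its underside.
- tape_yellow: Roll of tape, 40 mm in diameter, 17 mm high, beside the housing on the left. Leave it. Origin: centre of its underside.
- red_pliers: Pliers 126 x 29 x 10 mm lying in front of the feeder on the left. Leave them. Origin: centre of the underside.
- collet_cap: Black knurled cap, 22 mm in diameter, 18 mm high, behind the roll of tape on the left. Leave it. Origin: centre of its underside.

How it is judged:
By the outcome, as a careful person would: the job done as asked, in the order asked, and still so for the second after the job is handed in, with the robot touching nothing.
It also fails if it takes over 56 s, if anything falls off the work surface, if the arm or the gripper's body presses on something with over 40 N, if the wrist force passes 120 N, or if a joint passes its speed limit or range.

## Working session

There is one attempt and no reset: what is moved stays moved. The work goes in short steps, Python scripts to look and compute and a tool call to move; the robot and the scene stay as the last step left them, time stands still between calls to the robot, and variables do not carry over. Pictures are saved under pics/ and viewed, about 8 in all and at most 12, crops included, and the job is handed in when it is done.

Besides the shell and the picture viewer there is one more tool, called as name(argument=value, ...) on one line, values as JSON. drive_tool: Moves the arm, as the interface text tells. Its arguments: {"type":"object","properties":{"series":{"type":"array","items":{"type":"object","properties":{"jaw":{"type":"number"},"tx":{"type":"number"},"ty":{"type":"number"},"tz":{"type":"number"},"wx":{"type":"number"},"wy":{"type":"number"},"wz":{"type":"number"}}}},"newtons":{"type":"number"}},"required":["series"]}

```bash
mkdir -p pics; python3 - <<'E'
from workcell import *
import cv2,numpy as np
s=get_state(); print({k:np.round(v,3).tolist() for k,v in s.items()})
for n in ("side","top"):
    c=capture(n); cv2.imwrite(f"pics/{n}0.png",c["img"]); print(n,{k:(np.round(v,4).tolist() if k!="img" else 0) for k,v in c.items()})
E
```

```text
{'time': 0.0, 'joints': [-1.44, 0.494, 1.346, 0.0, 1.303, -0.095], 'dq': [0.002, -0.0, -0.001, -0.0, -0.002, -0.0], 'tau': [-0.001, -87.883, -38.185, 0.07, 0.053, -0.0], 'ee_pos': [0.14, -0.609, 0.238], 'ee_rot': [-3.12, -0.355, 0.0], 'wrist_force': [0.222, -0.711, 0.14], 'moment': [-0.044, 0.02, 0.007], 'width': 0.091}
side {'img': 0, 'fx': 381.4795, 'fy': 381.4795, 'cx': 322.8706, 'cy': 200.118, 'view': [[0.985, -0.1726, -0.0053, -0.4953], [0.0707, 0.3753, 0.9242, -0.1937], [-0.1575, -0.9107, 0.3819, -0.6772], [0.0, 0.0, 0.0, 1.0]]}
top {'img': 0, 'fx': 483.2879, 'fy': 483.2879, 'cx': 316.6766, 'cy': 200.0866, 'view': [[0.1064, -0.9943, 0.002, 0.0999], [0.9718, 0.1045, 0.2112, -0.5672], [-0.2103, -0.0205, 0.9774, -0.8375], [0.0, 0.0, 0.0, 1.0]]}
```

View pics/top0.png

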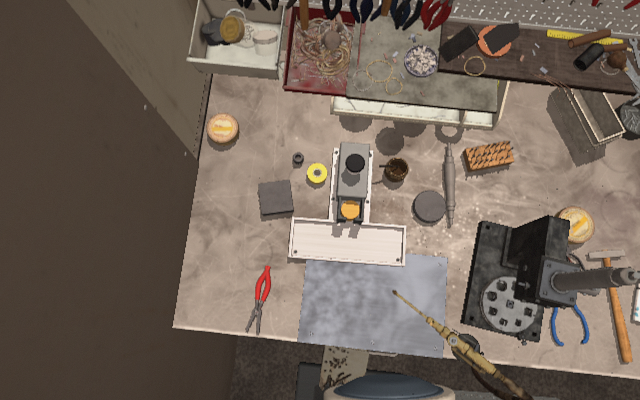

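View pics/side0.png

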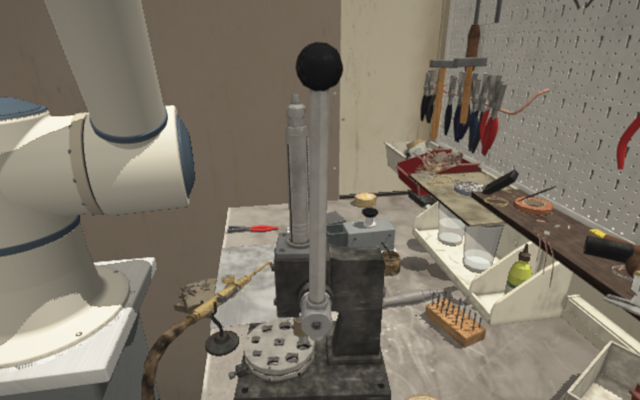

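```bash
python3 -c "
from workcell import *
import workcell
print([d for d in dir(workcell) if d[0]!='_']); print(globals().get('nose_length'))"
```

```text
['Unreachable', 'capture', 'get_state', 'hand_in', 'nose_length']
0.025
```

```bash
cat > h.py <<'E'
from workcell import *
import cv2,numpy as np
def ray(c,px,z):
    d=np.array([(px[0]-c["cx"])/c["fx"],-(px[1]-c["cy"])/c["fy"],-1]); V=c["view"]; R=V[:3,:3]
    o=-R.T@V[:3,3]; d=R.T@d; return o+d*(z-o[2])/d[2]
def proj(c,P):
    V=c["view"]; q=V[:3,:3]@np.asarray(P)+V[:3,3]; return np.array([c["cx"]+c["fx"]*q[0]/-q[2],c["cy"]-c["fy"]*q[1]/-q[2]])
def blob(m,box):
    x0,y0,x1,y1=box; k=np.zeros_like(m); k[y0:y1,x0:x1]=m[y0:y1,x0:x1]
    cs,_=cv2.findContours(k,cv2.RETR_EXTERNAL,cv2.CHAIN_APPROX_NONE); return max(cs,key=cv2.contourArea)
E
python3 - <<'E'
from h import *
c=capture("top"); im=c["img"]; hsv=cv2.cvtColor(im,cv2.COLOR_BGR2HSV); g=hsv[...,2]
b=blob((g<50).astype(np.uint8)*255,(340,148,370,175)); e=cv2.minEnclosingCircle(b); print("cap",e,ray(c,e[0],.1))
o=blob(((hsv[...,1]>130)&(g>150)).astype(np.uint8)*255,(335,195,365,225)); e=cv2.minEnclosingCircle(o);print("slug",e,ray(c,e[0],.042))
w=blob(((hsv[...,1]<45)&(g>150)).astype(np.uint8)*255,(270,130,420,275)); print("tray",cv2.boundingRect(w))
p=cv2.approxPolyDP(w,5,True)[:,0]
for q in p: print(q,ray(c,q,.02).round(4))
for n,box in(("block",(255,175,297,219)),("stake",(410,185,448,222))):
    k=blob((g<105).astype(np.uint8)*255,box); r=cv2.minAreaRect(k); print(n,r,ray(c,r[0],.02).round(4))
cv2.imwrite("pics/crop.png",cv2.resize(im[130:280,240:460],None,fx=3.6,fy=3.6,interpolation=cv2.INTER_CUBIC))
E
```

```text
cap ((354.93243408203125, 162.71621704101562), 9.22865104675293) [0.62078978 0.097696   0.1       ]
slug ((349.7903137207031, 209.3225860595703), 9.278229713439941) [0.54620478 0.09610506 0.042     ]
tray (288, 142, 132, 133)
[334 147] [0.6732 0.1379 0.02  ]
[329 218] [0.5294 0.1333 0.02  ]
[292 216] [0.5257 0.2047 0.02  ]
[288 256] [0.4483 0.2032 0.02  ]
[375 263] [0.4528 0.0381 0.02  ]
[355 268] [0.4394 0.0748 0.02  ]
[355 274] [0.4282 0.0738 0.02  ]
[419 274] [ 0.4411 -0.046   0.02  ]
[419 254] [ 0.4786 -0.0436  0.02  ]
[405 252] [ 0.4796 -0.0169  0.02  ]
[406 226] [ 0.5297 -0.0155  0.02  ]
[368 221] [0.5316 0.058  0.02  ]
[368 144] [0.6867 0.0711 0.02  ]
[342 142] [0.6853 0.1231 0.02  ]
[338 193] [0.5805 0.1208 0.02  ]
[366 197] [0.5784 0.0659 0.02  ]
[362 224] [0.5245 0.069  0.02  ]
[404 228] [ 0.5254 -0.0119  0.02  ]
[402 262] [ 0.4601 -0.0126  0.02  ]
[401 231] [ 0.519  -0.0066  0.02  ]
[360 227] [0.5183 0.0723 0.02  ]
[352 238] [0.4955 0.0857 0.02  ]
[349 227] [0.516  0.0933 0.02  ]
[334 237] [0.4937 0.1201 0.02  ]
[332 225] [0.5164 0.1262 0.02  ]
[293 222] [0.5142 0.2014 0.02  ]
[335 221] [0.5248 0.1212 0.02  ]
block ((275.6337585449219, 212.21726989746094), (33.97585678100586, 15.51983642578125), 8.615647315979004) [0.5297 0.237  0.02  ]
stake ((424.19940185546875, 211.97335815429688), (32.67597961425781, 18.788686752319336), 43.72697067260742) [ 0.5608 -0.0486  0.02  ]
```

View pics/crop.png

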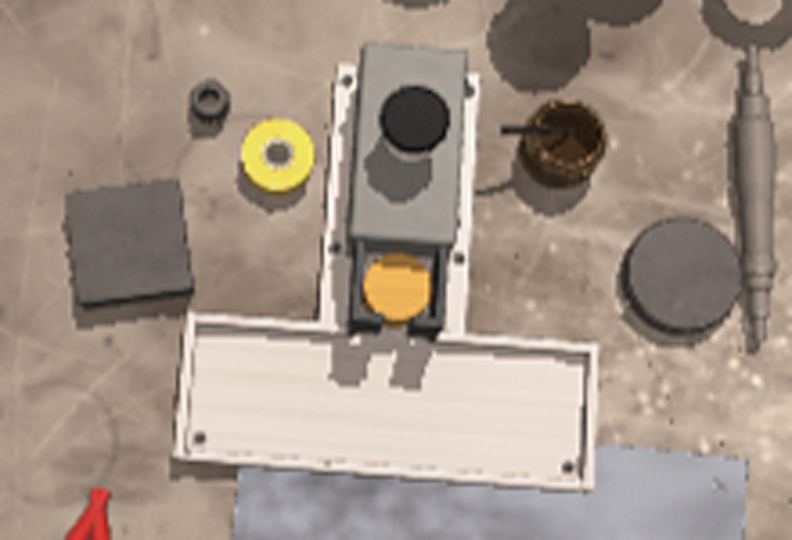

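```bash
python3 - <<'E'
from h import *
c=capture("top")
P={}
for n,q,z in(("TL",(192,312),.022),("TR",(600,343),.022),("BR",(592,490),.018),("BL",(175,458),.018),("cap",(415,119),.1),("slug3",(397,288),.042),("hTL",(362,43),.064),("hTR",(468,50),.064),("hBR",(452,243),.064),("hBL",(350,240),.064),("blk",(125,240),.022)):
    P[n]=ray(c,(q[0]/3.6+240,q[1]/3.6+130),z); print(n,P[n].round(4))
d=lambda a,b: np.degrees(np.arctan2(*(P[b]-P[a])[[1,0]]))
print("yaws",d("slug3","cap"),d("TR","TL")-90,d("BR","BL")-90,d("BL","TL"),d("BR","TR"),d("hBR","hTR"),d("hBL","hTL"))
E
```

```text
TL [0.5243 0.2018 0.022 ]
TR [ 0.5309 -0.0163  0.022 ]
BR [ 0.4531 -0.0181  0.018 ]
BL [0.4463 0.2019 0.018 ]
cap [0.6202 0.097  0.1   ]
slug3 [0.545  0.0951 0.042 ]
hTL [0.6698 0.1267 0.064 ]
hTR [0.6719 0.0707 0.064 ]
hBR [0.5671 0.0702 0.064 ]
hBL [0.5631 0.1226 0.064 ]
blk [0.5596 0.2424 0.022 ]
yaws 1.4848530639673145 1.7213367544315048 1.7467953496552866 -0.04487584759646089 1.3018290230195684 0.2678600929413357 2.195173450612114
```

drive_tool(series=[{"jaw":0,"tz":0.05,"wz":-0.04},{"jaw":0,"tz":0.05,"wz":-0.04},{"jaw":0,"tz":0.05,"wz":-0.04},{"jaw":0,"tz":0.05,"wz":-0.04},{"jaw":0,"tz":0.05,"wz":-0.04}], newtons=20)

```text
invalid input
```

drive_tool(series=[{"jaw":0,"tx":0,"ty":0,"tz":0.05,"wx":0,"wy":0,"wz":-0.04},{"jaw":0,"tx":0,"ty":0,"tz":0.05,"wx":0,"wy":0,"wz":-0.04},{"jaw":0,"tx":0,"ty":0,"tz":0.05,"wx":0,"wy":0,"wz":-0.04},{"jaw":0,"tx":0,"ty":0,"tz":0.05,"wx":0,"wy":0,"wz":-0.04},{"jaw":0,"tx":0,"ty":0,"tz":0.05,"wx":0,"wy":0,"wz":-0.04}], newtons=20)

```text
time: 0.7
ee_pos: [0.1397, -0.6035, 0.4853]
ee_rot: [-3.124, -0.031, -0.001]
wrist_force: [-0.2, -2.1, 0.4]
width: 0.054
```

drive_tool(series=[{"jaw":0,"tx":0,"ty":0,"tz":0.05,"wx":0,"wy":0,"wz":0},{"jaw":0,"tx":0.01,"ty":0.02,"tz":0.035,"wx":0,"wy":0,"wz":0},{"jaw":0,"tx":0.025,"ty":0.04,"tz":0,"wx":0,"wy":0,"wz":0},{"jaw":0,"tx":0.025,"ty":0.04,"tz":0,"wx":0,"wy":0,"wz":0},{"jaw":0,"tx":0.025,"ty":0.04,"tz":0,"wx":0,"wy":0,"wz":0}])

```text
time: 1.2
ee_pos: [0.224, -0.4633, 0.5766]
ee_rot: [-3.134, -0.018, -0.003]
wrist_force: [1.1, -0.7, 0.5]
width: 0.0145
```

drive_tool(series=[{"jaw":0,"tx":0.025,"ty":0.04,"tz":0,"wx":0,"wy":0,"wz":0},{"jaw":0,"tx":0.025,"ty":0.04,"tz":0,"wx":0,"wy":0,"wz":0},{"jaw":0,"tx":0.025,"ty":0.04,"tz":0,"wx":0,"wy":0,"wz":0},{"jaw":0,"tx":0.025,"ty":0.04,"tz":0,"wx":0,"wy":0,"wz":0},{"jaw":0,"tx":0.025,"ty":0.04,"tz":0,"wx":0,"wy":0,"wz":0}])

```text
time: 1.7
ee_pos: [0.3512, -0.2541, 0.5764]
ee_rot: [-3.134, -0.015, -0.004]
wrist_force: [0.7, -0.5, 0.7]
width: 0.0005
```

drive_tool(series=[{"jaw":0,"tx":0.03,"ty":0.04,"tz":0,"wx":0,"wy":0,"wz":0.01},{"jaw":0,"tx":0.03,"ty":0.04,"tz":0,"wx":0,"wy":0,"wz":0.01},{"jaw":0,"tx":0.03,"ty":0.04,"tz":0,"wx":0,"wy":0,"wz":0},{"jaw":0,"tx":0.03,"ty":0.04,"tz":0,"wx":0,"wy":0,"wz":0},{"jaw":0,"tx":0.03,"ty":0.04,"tz":0,"wx":0,"wy":0,"wz":0}])

```text
time: 2.2
ee_pos: [0.4983, -0.0515, 0.5771]
ee_rot: [-3.134, -0.047, -0.006]
wrist_force: [0.9, -1.6, 0.1]
width: 0.0003
```

drive_tool(series=[{"jaw":0,"tx":0.03,"ty":0.04,"tz":-0.02,"wx":0,"wy":0,"wz":0},{"jaw":0,"tx":0.03,"ty":0.04,"tz":-0.02,"wx":0,"wy":0,"wz":0},{"jaw":0,"tx":0.03,"ty":0.04,"tz":-0.02,"wx":0,"wy":0,"wz":0},{"jaw":0,"tx":0.02,"ty":0.02,"tz":-0.03,"wx":0,"wy":0,"wz":0},{"jaw":0,"tx":0,"ty":0,"tz":-0.04,"wx":0,"wy":0,"wz":0}])

```text
time: 2.7
ee_pos: [0.6049, 0.0873, 0.452]
ee_rot: [-3.134, -0.056, -0.018]
wrist_force: [0.8, -0.0, 0.2]
width: 0.0005
```

drive_tool(series=[{"jaw":0,"tx":0.01,"ty":0.006,"tz":-0.05,"wx":0,"wy":0,"wz":0},{"jaw":0,"tx":0.005,"ty":0.004,"tz":-0.05,"wx":0,"wy":0,"wz":0},{"jaw":0,"tx":0,"ty":0,"tz":-0.05,"wx":0,"wy":0,"wz":0},{"jaw":0,"tx":0,"ty":0,"tz":-0.05,"wx":0,"wy":0,"wz":0},{"jaw":0,"tx":0,"ty":0,"tz":-0.04,"wx":0,"wy":0,"wz":0}])

```text
time: 3.2
ee_pos: [0.6184, 0.0988, 0.2113]
ee_rot: [-3.134, -0.061, -0.02]
wrist_force: [-0.1, 0.3, -0.1]
width: 0.0006
```

drive_tool(series=[{"jaw":0,"tx":0,"ty":0,"tz":-0.02,"wx":0,"wy":0,"wz":0},{"jaw":0,"tx":0,"ty":0,"tz":-0.01,"wx":0,"wy":0,"wz":0},{"jaw":0,"tx":0,"ty":0,"tz":0,"wx":0,"wy":0,"wz":0},{"jaw":0,"tx":0,"ty":0,"tz":0,"wx":0,"wy":0,"wz":0},{"jaw":0,"tx":0,"ty":0,"tz":0,"wx":0,"wy":0,"wz":0}])

```text
time: 3.7
ee_pos: [0.6159, 0.0987, 0.176]
ee_rot: [-3.134, -0.061, -0.008]
wrist_force: [-0.3, -0.0, 0.1]
width: 0.0003
```

```bash
python3 - <<'E'
from h import *
s=get_state(); print(s["ee_pos"],s["ee_rot"],s["wrist_force"])
c=capture("side"); cv2.imwrite("pics/s1.png",cv2.resize(c["img"][130:300,240:460],None,fx=3.6,fy=3.6)); w=capture("wrist"); cv2.imwrite("pics/w1.png",w["img"])
print(w["tool_from_camera"],w["fx"],w["cx"],w["cy"])
E
```

```text
[0.61590651 0.09873586 0.17603104] [-3.13417693 -0.06070499 -0.00816289] [-0.34162371 -0.01933492  0.07942593]
[[ 1.81409496e-05  9.63050323e-01  2.69321507e-01  7.68970583e-02]
 [ 9.99999964e-01  5.49757718e-05 -2.63942470e-04 -1.17979305e-03]
 [-2.68996039e-04  2.69321502e-01 -9.63050287e-01 -1.46618864e-01]
 [ 0.00000000e+00  0.00000000e+00  0.00000000e+00  1.00000000e+00]] 318.2569026210946 319.92803979752216 203.48376241102517
```

View pics/w1.png

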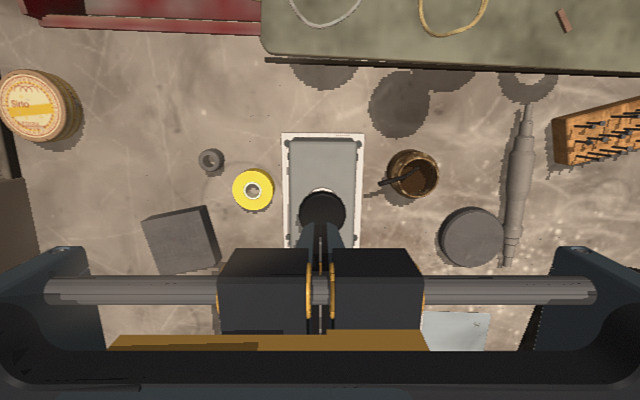

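drive_tool(series=[{"jaw":0,"tx":0.004,"ty":-0.001,"tz":-0.02,"wx":0,"wy":0,"wz":0},{"jaw":0,"tx":0.001,"ty":0,"tz":-0.015,"wx":0,"wy":0,"wz":0},{"jaw":0,"tx":0,"ty":0,"tz":-0.005,"wx":0,"wy":0,"wz":0},{"jaw":0,"tx":0,"ty":0,"tz":0,"wx":0,"wy":0,"wz":0},{"jaw":0,"tx":0,"ty":0,"tz":0,"wx":0,"wy":0,"wz":0}])

```text
time: 4.3
ee_pos: [0.6228, 0.0979, 0.1382]
ee_rot: [-3.134, -0.061, -0.018]
wrist_force: [0.8, -0.5, 0.9]
width: 0.0006
```

drive_tool(series=[{"jaw":0,"tx":-0.002,"ty":-0.001,"tz":-0.008,"wx":0,"wy":0,"wz":0},{"jaw":0,"tx":0,"ty":0,"tz":-0.007,"wx":0,"wy":0,"wz":0},{"jaw":0,"tx":0,"ty":0,"tz":-0.006,"wx":0,"wy":0,"wz":0},{"jaw":0,"tx":0,"ty":0,"tz":-0.006,"wx":0,"wy":0,"wz":0},{"jaw":0,"tx":0,"ty":0,"tz":-0.006,"wx":0,"wy":0,"wz":0}])

```text
time: 4.8
ee_pos: [0.6213, 0.097, 0.1062]
ee_rot: [-3.134, -0.061, -0.024]
wrist_force: [-2.6, -0.4, 10.6]
width: 0.0007
```

drive_tool(series=[{"jaw":0,"tx":0,"ty":0,"tz":-0.004,"wx":0,"wy":0,"wz":0},{"jaw":0,"tx":0,"ty":0,"tz":-0.003,"wx":0,"wy":0,"wz":0},{"jaw":0,"tx":0,"ty":0,"tz":-0.003,"wx":0,"wy":0,"wz":0},{"jaw":0,"tx":0,"ty":0,"tz":-0.002,"wx":0,"wy":0,"wz":0},{"jaw":0,"tx":0,"ty":0,"tz":-0.002,"wx":0,"wy":0,"wz":0}])

```text
time: 5.3
ee_pos: [0.6213, 0.097, 0.1001]
ee_rot: [-3.134, -0.062, -0.032]
wrist_force: [-9.9, -1.1, 32.4]
width: 0.0002
```

drive_tool(series=[{"jaw":0,"tx":0,"ty":0,"tz":-0.001,"wx":0,"wy":0,"wz":0},{"jaw":0,"tx":0,"ty":0,"tz":-0.001,"wx":0,"wy":0,"wz":0},{"jaw":0,"tx":0,"ty":0,"tz":-0.001,"wx":0,"wy":0,"wz":0},{"jaw":0,"tx":0,"ty":0,"tz":0,"wx":0,"wy":0,"wz":0},{"jaw":0,"tx":0,"ty":0,"tz":0.01,"wx":0,"wy":0,"wz":0}])

```text
time: 5.8
ee_pos: [0.6209, 0.0969, 0.1103]
ee_rot: [-3.134, -0.062, -0.035]
wrist_force: [-0.7, 0.2, 3.8]
width: 0.0003
```

drive_tool(series=[{"jaw":0,"tx":0,"ty":0,"tz":0.01,"wx":0,"wy":0,"wz":0},{"jaw":0,"tx":0,"ty":0,"tz":0.015,"wx":0,"wy":0,"wz":0},{"jaw":0,"tx":0,"ty":0,"tz":0.03,"wx":0,"wy":0,"wz":0},{"jaw":0,"tx":0,"ty":0,"tz":0.04,"wx":0,"wy":0,"wz":0},{"jaw":0,"tx":0,"ty":0,"tz":0.03,"wx":0,"wy":0,"wz":0}])

```text
time: 6.3
ee_pos: [0.6185, 0.0967, 0.2382]
ee_rot: [-3.134, -0.062, -0.026]
wrist_force: [0.4, -0.8, 0.0]
width: 0.0002
```

drive_tool(series=[{"jaw":0,"tx":-0.03,"ty":-0.025,"tz":0,"wx":0,"wy":0,"wz":0},{"jaw":0,"tx":-0.035,"ty":-0.03,"tz":0,"wx":0,"wy":0,"wz":0},{"jaw":0,"tx":-0.03,"ty":-0.022,"tz":0,"wx":0,"wy":0.01,"wz":0},{"jaw":0,"tx":-0.02,"ty":0,"tz":0,"wx":0,"wy":0,"wz":0},{"jaw":0,"tx":0,"ty":0,"tz":0,"wx":0,"wy":0,"wz":0}])

```text
time: 6.8
ee_pos: [0.5017, 0.018, 0.2457]
ee_rot: [-3.134, -0.064, -0.027]
wrist_force: [0.1, -0.4, -1.4]
width: 0.0002
```

```bash
python3 - <<'E'
from h import *
s=get_state(); print(s["ee_pos"],s["ee_rot"],s["wrist_force"])
c=capture("top"); w=capture("wrist")
cv2.imwrite("pics/both2.png",np.hstack([cv2.resize(c["img"][120:290,230:460],(540,400)),w["img"][:,190:450]]))
E
```

```text
[0.50171871 0.01800184 0.24574887] [-3.13406501 -0.06359589 -0.02709216] [ 0.07592391 -0.38867279 -1.37667766]
```

View pics/both2.png

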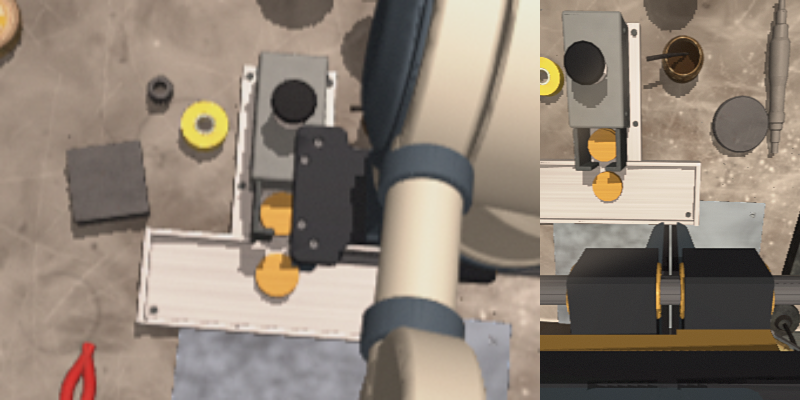

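```bash
cat >> h.py <<'E'
from scipy.spatial.transform import Rotation as Ro
O=np.array([.5455,.0951]); A=np.radians(1.65); RF=np.array([[np.cos(A),-np.sin(A)],[np.sin(A),np.cos(A)]])
def feed(p): return RF.T@(np.asarray(p)[:2]-O)
def wristview(w,s):
    T=np.eye(4); T[:3,:3]=Ro.from_rotvec(s["ee_rot"]).as_matrix(); T[:3,3]=s["ee_pos"]
    w["view"]=np.linalg.inv(T@w["tool_from_camera"]); return w
def brass(c,box,z=.022):
    h=cv2.cvtColor(c["img"],cv2.COLOR_BGR2HSV); m=((h[...,1]>130)&(h[...,2]>130)&(h[...,0]<30)).astype(np.uint8)*255
    k=blob(m,box); e=cv2.minEnclosingCircle(k); p=ray(c,e[0],z); print("slug",np.round(e[0],1),round(e[1],1),cv2.contourArea(k),"world",p.round(4),"feeder",feed(p).round(4))
E
python3 - <<'E'
from h import *
brass(capture("top"),(335,224,365,250))
s=get_state(); w=wristview(capture("wrist"),s); brass(w,(235,169,280,210))
for n,z in(("cap",.1),):
    g=cv2.cvtColor(w["img"],cv2.COLOR_BGR2HSV)[...,2]; k=blob((g<50).astype(np.uint8)*255,(205,30,262,95)); e=cv2.minEnclosingCircle(k); print(n,e,feed(ray(w,e[0],z)))
E
```

```text
slug [347.7 236.5] 9.0 231.0 world [0.4971 0.0942 0.022 ] feeder [-0.0484  0.0005]
slug [257.2 187.9] 15.0 623.0 world [0.4985 0.0955 0.022 ] feeder [-0.047   0.0018]
cap ((232.5115966796875, 64.04872131347656), 21.10137939453125) [0.07756267 0.00303594]
```

drive_tool(series=[{"jaw":0,"tx":-0.005,"ty":0.01,"tz":-0.04,"wx":0,"wy":0,"wz":0},{"jaw":0,"tx":-0.002,"ty":0.008,"tz":-0.05,"wx":0,"wy":0,"wz":0},{"jaw":0,"tx":0,"ty":0.004,"tz":-0.04,"wx":0,"wy":0,"wz":0},{"jaw":0,"tx":0,"ty":0,"tz":-0.02,"wx":0,"wy":0,"wz":0},{"jaw":0,"tx":0,"ty":0,"tz":0,"wx":0,"wy":0,"wz":0}])

```text
time: 7.5
ee_pos: [0.5035, 0.0428, 0.0913]
ee_rot: [-3.134, -0.069, -0.042]
wrist_force: [0.6, 0.0, -0.1]
width: 0.0003
```

drive_tool(series=[{"jaw":0,"tx":-0.006,"ty":0,"tz":-0.015,"wx":0,"wy":0.015,"wz":-0.008},{"jaw":0,"tx":-0.003,"ty":0,"tz":-0.015,"wx":0,"wy":0.012,"wz":-0.006},{"jaw":0,"tx":-0.001,"ty":0,"tz":-0.006,"wx":0,"wy":0,"wz":0},{"jaw":0,"tx":0,"ty":0,"tz":0,"wx":0,"wy":0,"wz":0},{"jaw":0,"tx":0,"ty":0,"tz":0,"wx":0,"wy":0,"wz":0}])

```text
time: 8.0
ee_pos: [0.4973, 0.0433, 0.056]
ee_rot: [-3.135, -0.049, -0.004]
wrist_force: [-0.2, -0.2, -0.6]
width: 0.0005
```

drive_tool(series=[{"jaw":0,"tx":-0.002,"ty":0,"tz":-0.007,"wx":0,"wy":0,"wz":0},{"jaw":0,"tx":-0.001,"ty":0,"tz":-0.005,"wx":0,"wy":0,"wz":0},{"jaw":0,"tx":0,"ty":0,"tz":-0.002,"wx":0,"wy":0,"wz":0},{"jaw":0,"tx":0,"ty":0,"tz":0,"wx":0,"wy":0,"wz":0},{"jaw":0,"tx":0,"ty":0,"tz":0,"wx":0,"wy":0,"wz":0}])

```text
time: 8.5
ee_pos: [0.4951, 0.0432, 0.0423]
ee_rot: [-3.135, -0.049, -0.009]
wrist_force: [1.1, 0.5, 0.5]
width: -0.0001
```

```bash
python3 - <<'E'
from h import *
s=get_state(); print(s["ee_pos"],feed(s["ee_pos"]),s["ee_rot"],s["wrist_force"])
c=capture("top"); w=capture("wrist")
cv2.imwrite("pics/both3.png",np.hstack([cv2.resize(c["img"][120:290,230:460],(540,400)),w["img"][:,190:450]]))
E
```

```text
[0.4951308  0.04322171 0.04233784] [-0.0518421  -0.05040645] [-3.13498563 -0.04865408 -0.00913719] [1.12760246 0.5053495  0.46048615]
```

View pics/both3.png

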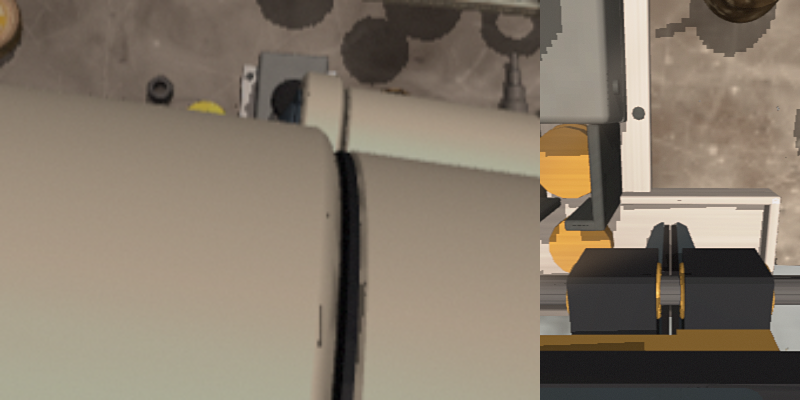

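drive_tool(series=[{"jaw":0,"tx":0,"ty":0.007,"tz":-0.001,"wx":0,"wy":0,"wz":0},{"jaw":0,"tx":0,"ty":0.007,"tz":0,"wx":0,"wy":0,"wz":0},{"jaw":0,"tx":0,"ty":0.007,"tz":0,"wx":0,"wy":0,"wz":0},{"jaw":0,"tx":0,"ty":0.008,"tz":0,"wx":0,"wy":0,"wz":0},{"jaw":0,"tx":0,"ty":0.008,"tz":0,"wx":0,"wy":0,"wz":0}])

```text
time: 9.1
ee_pos: [0.4954, 0.0829, 0.0416]
ee_rot: [-3.135, -0.048, -0.01]
wrist_force: [-1.2, -0.9, -0.5]
width: 0.0004
```

drive_tool(series=[{"jaw":0,"tx":-0.001,"ty":0.008,"tz":0,"wx":0,"wy":0,"wz":0},{"jaw":0,"tx":-0.001,"ty":0.008,"tz":0,"wx":0,"wy":0,"wz":0},{"jaw":0,"tx":0,"ty":0.008,"tz":0,"wx":0,"wy":0,"wz":0},{"jaw":0,"tx":-0.001,"ty":0.008,"tz":0,"wx":0,"wy":0,"wz":0},{"jaw":0,"tx":0,"ty":0.006,"tz":0,"wx":0,"wy":0,"wz":0}])

```text
time: 9.6
ee_pos: [0.4919, 0.1251, 0.0417]
ee_rot: [-3.135, -0.049, -0.01]
wrist_force: [0.6, -0.5, 0.5]
width: 0.0004
```

```bash
python3 - <<'E'
from h import *
s=get_state(); print(s["ee_pos"],feed(s["ee_pos"]),s["ee_rot"],s["wrist_force"])
w=capture("wrist")
cv2.imwrite("pics/w4.png",w["img"][80:,100:450])
E
```

```text
[0.49193054 0.12511095 0.04170986] [-0.05268311  0.03154098] [-3.13503152 -0.04931987 -0.010464  ] [ 0.56013543 -0.54538388  0.54970889]
```

View pics/w4.png

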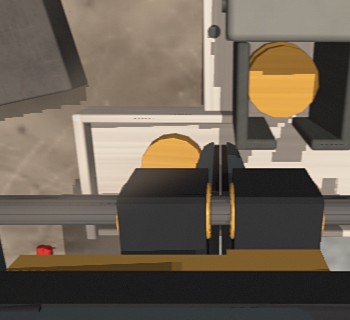

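drive_tool(series=[{"jaw":0,"tx":0,"ty":0.005,"tz":0,"wx":0,"wy":0,"wz":0},{"jaw":0,"tx":0,"ty":0.005,"tz":0,"wx":0,"wy":0,"wz":0},{"jaw":0,"tx":0,"ty":0.003,"tz":0,"wx":0,"wy":0,"wz":0},{"jaw":0,"tx":0,"ty":0.003,"tz":0,"wx":0,"wy":0,"wz":0},{"jaw":0,"tx":0,"ty":0.002,"tz":0,"wx":0,"wy":0,"wz":0}])

```text
time: 10.15
ee_pos: [0.4921, 0.145, 0.0417]
ee_rot: [-3.135, -0.049, -0.011]
wrist_force: [-0.5, -0.4, 1.0]
width: 0.0008
```

drive_tool(series=[{"jaw":0,"tx":0,"ty":0.001,"tz":0,"wx":0,"wy":0,"wz":0},{"jaw":0,"tx":0,"ty":0.001,"tz":0,"wx":0,"wy":0,"wz":0},{"jaw":0,"tx":0,"ty":0.001,"tz":0,"wx":0,"wy":0,"wz":0},{"jaw":0,"tx":0,"ty":0.001,"tz":0,"wx":0,"wy":0,"wz":0},{"jaw":0,"tx":0,"ty":0.001,"tz":0,"wx":0,"wy":0,"wz":0}])

```text
time: 10.65
ee_pos: [0.4922, 0.1501, 0.0417]
ee_rot: [-3.135, -0.049, -0.011]
wrist_force: [0.5, -0.9, 0.2]
width: 0.0005
```

drive_tool(series=[{"jaw":0,"tx":0,"ty":0.001,"tz":0,"wx":0,"wy":0,"wz":0},{"jaw":0,"tx":0,"ty":0.001,"tz":0,"wx":0,"wy":0,"wz":0},{"jaw":0,"tx":0,"ty":0.001,"tz":0,"wx":0,"wy":0,"wz":0},{"jaw":0,"tx":0,"ty":0.001,"tz":0,"wx":0,"wy":0,"wz":0},{"jaw":0,"tx":0,"ty":0.001,"tz":0,"wx":0,"wy":0,"wz":0}])

```text
time: 11.15
ee_pos: [0.4921, 0.1553, 0.0417]
ee_rot: [-3.135, -0.049, -0.01]
wrist_force: [0.3, -8.1, 1.6]
width: 0.0006
```

```bash
python3 - <<'E'
from h import *
s=get_state(); print(s["ee_pos"],feed(s["ee_pos"]),s["ee_rot"],s["wrist_force"])
w=capture("wrist")
cv2.imwrite("pics/w5.png",cv2.resize(w["img"][120:300,120:350],None,fx=3,fy=3))
E
```

```text
[0.49211776 0.15528968 0.04168198] [-0.051627    0.06170181] [-3.13538287 -0.04871453 -0.01036901] [ 0.34879205 -8.12339487  1.64560288]
```

View pics/w5.png

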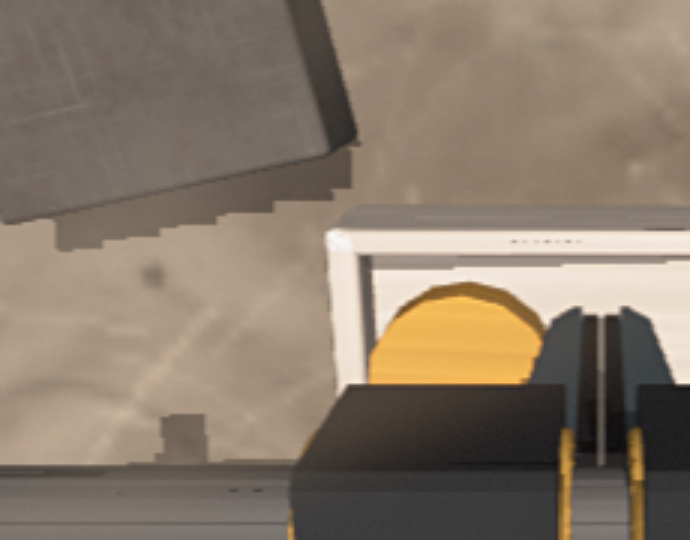

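drive_tool(series=[{"jaw":0,"tx":0,"ty":0.0005,"tz":0,"wx":0,"wy":0,"wz":0},{"jaw":0,"tx":0,"ty":-0.003,"tz":0,"wx":0,"wy":0,"wz":0},{"jaw":0,"tx":0,"ty":-0.01,"tz":0,"wx":0,"wy":0,"wz":0},{"jaw":0,"tx":0,"ty":-0.01,"tz":0.01,"wx":0,"wy":0,"wz":0},{"jaw":0,"tx":0,"ty":-0.01,"tz":0.04,"wx":0,"wy":0,"wz":0}])

```text
time: 11.7
ee_pos: [0.4896, 0.1207, 0.0897]
ee_rot: [-3.137, -0.052, 0.001]
wrist_force: [0.6, -1.2, 1.5]
width: 0.0005
```

drive_tool(series=[{"jaw":0,"tx":0,"ty":-0.02,"tz":0.045,"wx":0,"wy":0,"wz":0},{"jaw":0,"tx":0,"ty":-0.03,"tz":0.045,"wx":0,"wy":0,"wz":0},{"jaw":0,"tx":0,"ty":-0.04,"tz":0.03,"wx":0,"wy":0,"wz":0},{"jaw":0,"tx":0,"ty":-0.04,"tz":0.01,"wx":0,"wy":0,"wz":0},{"jaw":0,"tx":0,"ty":0,"tz":0,"wx":0,"wy":0,"wz":0}])

```text
time: 12.2
ee_pos: [0.4893, -0.0135, 0.2268]
ee_rot: [-3.138, -0.051, -0.012]
wrist_force: [1.2, 0.4, -0.9]
width: 0.0004
```

```bash
python3 - <<'E'
from h import *
s=get_state(); print(s["ee_pos"],s["wrist_force"],s["time"])
c=capture("top"); brass(c,(285,215,335,262)); s=get_state(); w=wristview(capture("wrist"),s)
cv2.imwrite("pics/both6.png",np.hstack([cv2.resize(c["img"][120:290,230:400],(400,400)),w["img"][:,0:400]]))
E
```

```text
[ 0.48932189 -0.01349995  0.22678955] [ 1.1779817   0.37142207 -0.89793975] 12.2
slug [302.5 233.1] 9.1 230.0 world [0.4944 0.1807 0.022 ] feeder [-0.0486  0.087 ]
```

View pics/both6.png

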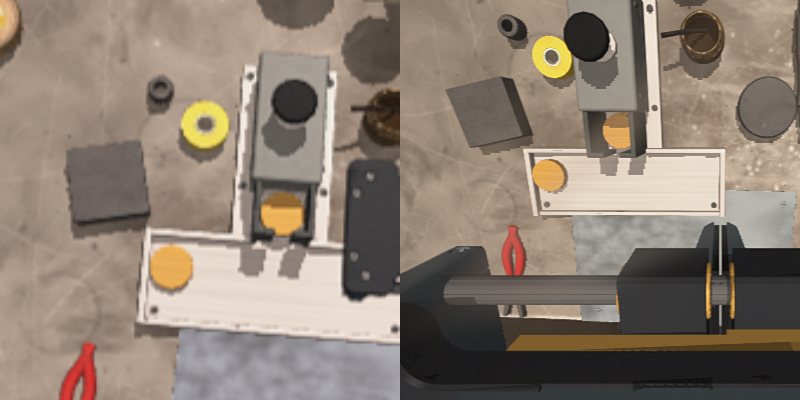

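```bash
python3 -c "
from workcell import *
print(hand_in())"
```

```text
the job is handed in; nothing more can be done
None
```

I pressed the plunger once, all the way down, and let it spring back. One slug came out. I then pushed it with closed fingertips to the left end stop, the side where the square block stands, backed the fingers off and handed the job in. It took about 12.3 s.

- **Plunger:** the fingertips reached 75 mm above the bench at 32 N, which is more than the 10–16 N needed to hold it down, so it had bottomed. Afterwards the cap was back up and only one slug had left the magazine.
- **Slug:** at the end of the push it pressed back with about 8 N. After I let go, the top camera put its centre at feeder x = -48.6 mm, y = +87.0 mm, exactly the y expected for a slug lying against the left stop.
- **Everything else:** the last picture shows the square block, tape, jar, stake, cap and pliers apparently where they were; I judged this by eye. The arm was touching nothing.

The two cameras differed by about 1–2 mm on the slug's position before the push, which is within their calibration. The stop contact came about 6 mm further along than I had calculated, because the fingertips are narrower than I assumed. No checks failed.

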